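# Two-key release of the pacifier steriliser hatch

### The arm

A 6-joint arm with a two-finger parallel gripper is mounted at the origin on the work surface. World frame = base frame: x ahead of the robot, y to its left, z up, the work surface at z = 0. Lengths are in mm, angles in rad, forces in N, time in s.
With the tool pointing down it reaches from about 300 to 875 mm from the base axis. Payload 4.2 kg.
Tool frame: the origin (TCP) lies at the centre of the arm's flange, where the gripper is bolted on; the fingertips stand 173 mm ahead of it and the grasp point (between the pads) lies 155 mm ahead of it; z points along the fingers, y is the direction in which the jaws open and shut (so a half turn about z gives the same grasp; the last joint's range is limited). The gripper opens to 85 mm and grips with 20 to 120 N. Pads are 22 mm wide; open, the fingers measure 114 mm over their backs; the gripper's body (76 mm by 85 mm) begins 54 mm behind the grasp point. The pads swing forward as they close: fully open they stand 13 mm farther back than shut.
Start: joints at [-1.183, 0.32, 1.565, -0, 1.257, -0.02], TCP at [228.038, -527.846, 404.738] pointing down, gripper open.
Joint ranges: [-3.11, 3.11], [-0.84, 2.01], [0.21, 2.61], [-1.34, 4.49], [0.05, 2.63], [-2.56, 2.56]. Speed limits (rad/s): [2.57, 2.57, 3.14, 3.14, 3.14, 3.14].

### API

Orientations are given as [roll, pitch, yaw] about the fixed x, y, z axes, in that order (R = Rz(yaw) Ry(pitch) Rx(roll)).
In Python, from cell import r gives the robot as it stands.
- The arm moves only by the tool drive_tool, never from a script. Its argument "plan" is text: rows parted by semicolons, each of 6 numbers parted by spaces: the shift along the world's x, y, z in units of 0.5 m (1.0 is 0.5 m), then the turn, a rotation vector about the world's x, y, z in units of pi rad (1.0 is pi rad). A call has 1 to 5 rows; each row is the pose to reach, as a shift and turn from the pose commanded when the call began, turning the shorter way round; what a row does not reach only later rows make up. A row lasts 1/8 s, in which the tool goes at most 62.5 mm and 10.7 degrees, less where a joint would pass 70% of its speed; a pose out of reach is approached as far as the arm can. A call with a number of a shift or a turn outside -1 to 1 is refused whole. A call with a gripper value outside its range is refused whole. "jaw" is the opening, from -1 (shut) to 1 (fully open), so that 0 is half open, set as the call begins (left out, the last holds). The fingers move at their own pace and stop on an object; "squeeze" is the grip in N (left out, the last holds). Time passes only in rows, so rows that repeat a pose let the fingers close. It gives the time, the measured TCP pose, the force and the opening at its end, in the units of the state.
- r.observe(): the state, without advancing time (a new reading comes with each control period).
- r.read_camera(name): name is "scene" or "top" or "wrist"; returns a dict with "frame" (400x640x3 uint8, red, green, blue), "vertical_fov" (degrees; the focal length in pixels is half the picture's height over the tangent of half this angle, whatever the lens; pixels are square), "cx", "cy" (the principal point, pixels), "cam_to_world" (4x4, takes a point from camera to world coordinates). Camera axes: x right, y down, z forward; pixel columns grow to the right and rows downward; lengths in mm; the calibration is good to about 2 mm. The wrist camera is an equidistant fisheye: a pixel r from the principal point sees the ray r / f radians off the axis. A picture is of the moment at which its call begins. There is no depth.
- r.job_done(): hands the job in, once; it reports no verdict.
Trained networks look in a picture, given as the dict that the camera call returned (one of the last four; its "shot" number tells which), for a name from the list of things; names that differ only in an ending like _2 or _b are one class to them, and where a whole thing is asked for, a point or a joint stands for the part that bears it (a point fixed in the world has none). Each returns a list of dicts, best first, with "p" (0 to 1); they miss things now and then, are a little off and sometimes report something else, mostly with a low value. They report only what shows in the picture. A call takes as long as a camera call.
- r.cut_out(picture, query): "pixels" (400x640 bool, what is visible of it) and "centre" ([row, column] in pixels, amid what is visible of it).
The state is a dict: "time_s": time; "joint_positions": joint angles; "joint_velocities": joint speeds; "effort": joint torques, N m; "tcp_pos": TCP position; "tool_rot": TCP orientation; "wrist_force": force on the tool from outside, world axes, zero at the start; "torque": the same for the moment, N m; "finger_gap": finger opening in mm.
Only numpy, scipy, OpenCV 4.12 (cv2) and the standard library are available. Lean on these libraries where they do the work, as an engineer would, in place of code of your own. Each camera call takes 0.05 s, during which the arm holds its last target.

### The job

Open the child-safe hatch of the pacifier steriliser: press its two round keys right down together, one fingertip on each, and keep both down without a break while the hatch slides by itself until it is fully open; then let the keys come up and move clear. Do not push the hatch by hand, and leave the other things in the tray where they stand.

Things in the scene. Friction and masses are not known exactly. Their poses are not given: they have to be found in the camera images.
- tray: Shallow aluminium tray, 420 x 760 mm, rim 22 mm high, silicone liner; fixed. Origin: centre of its underside. Everything below stands on its floor, 6 mm above the dresser top.
- steriliser: White pacifier steriliser box, 190 mm long (its x) x 120 mm wide (its y), flat deck 60 mm above its origin; fixed. Origin: centre of its underside, z up. The two keys stand side by side on the deck at its -x end (the end nearer the robot), the sliding hatch covers the well in its middle. Two aluminium guides 11 mm high run along the hatch's sides, from x = -35 mm to x = +87 mm, at y = +-56 mm.
- cap_left (a point): Left (+y) key: plain grey round cap, 26 mm in diameter, flat top. This point: centre of its top, which stands 12 mm above the deck when up and 4 mm when fully pressed; it moves with the key. At (-62, +28, 72) mm in the steriliser's frame when up. The caps are 56 mm apart centre to centre (30 mm clear gap), with nothing between or around them that stands above the deck; the hatch begins 14 mm beyond them in +x.
- cap_right (a point): Right (-y) key: same cap, at (-62, -28, 72) mm in the steriliser's frame when up. This point: centre of its top.
- key_left (a joint): Travel of the left key in m: 0 up, 0.008 fully pressed straight down. Sprung: starts to move at 2 N, 6 N fully down. It unlocks the hatch from about 0.0045 on. Springs back when let go (if let go while the hatch is part-way, it rests at about 0.0045 and brakes the hatch).
- key_right (a joint): Travel of the right key, the same as the left.
- hatch (a joint): Travel of the hatch in m: 0 shut, 0.050 fully open (against its end stop). Locked while either key is up; with both keys down its own damped spring slides it along the steriliser's +x, away from the keys, at about 20 mm/s, so it takes about 2.5 s to open fully. Fully open, it stays open when the keys are let go.
- hatch_mid (a point): Grey ribbed hatch plate, 68 x 107 x 6 mm, lying on the deck. This point: centre of its upper face, at (-1, 0, 67.5) mm in the steriliser's frame when shut; it moves with the hatch. Not to be touched.
- jar: Closed glass jar, 62 mm in diameter, 85 mm high, loose. Origin: centre of its underside.
- measuring_cup: Upturned white ceramic measuring cup, 72 mm in diameter at the bottom, 54 mm high, small loop handle reaching 54 mm from its axis, loose. Origin: centre of its underside.
- twist_box: Round pacifier box with ribbed twist cap, about 72 mm in diameter, 47 mm high, loose. Origin: centre of its underside.
- pacifier_a: Pacifier standing teat up, 44 mm in diameter, 36 mm high, loose. Origin: centre of its underside.
- pacifier_b: A second, identical pacifier, loose. Origin: centre of its underside.
- spring_clip: Pastel pink spring clip lying flat, 56 x 18 x 17 mm, loose. Origin: centre of its underside.

How it is judged:
By the outcome, as a careful person would: the job done as asked, in the order asked, and still so for the second after the job is handed in, with the robot touching nothing.
It also fails if it takes over 38 s, if anything falls off the work surface, if the arm or the gripper's body presses on something with over 40 N, if the wrist force passes 120 N, or if a joint passes its speed limit or range.

## Working session

There is one attempt and no reset: what is moved stays moved. The work goes in short steps, Python scripts to look and compute and a tool call to move; the robot and the scene stay as the last step left them, time stands still between calls to the robot, and variables do not carry over. Pictures are saved under pics/ and viewed, and the job is handed in when it is done.

Besides the shell and the picture viewer there is one more tool, called after ">>>" by a JSON object that holds its "fn" and its "kwargs". drive_tool: Moves the arm, as the interface text tells. Shifts and turns lie within -1 to 1; 1 stands for 0.5 m of shift or pi rad of turn. Its arguments: {"type":"object","properties":{"plan":{"type":"string"},"jaw":{"type":"number"},"squeeze":{"type":"number"}},"required":["plan"]}

```bash
ls; mkdir -p pics
python3 - <<'E'
from cell import r
import cv2,numpy as np
s=r.observe();print({k:np.round(v,3).tolist() for k,v in s.items()})
for n in["scene","top"]:
    d=r.read_camera(n);cv2.imwrite(f"pics/{n}0.png",d["frame"][:,:,::-1]);print(n,d["vertical_fov"],d["cx"],d["cy"],np.round(d["cam_to_world"],3).tolist())
    for q in["cap_left","cap_right","steriliser","hatch_mid"]:
        for o in r.cut_out(d,q)[:3]:print(q,round(o["p"],2),o["centre"],o["pixels"].sum())
E
```

```text
pics
{'time_s': 0.0, 'joint_positions': [-1.183, 0.32, 1.566, -0.0, 1.257, -0.02], 'joint_velocities': [0.001, -0.002, -0.0, 0.002, -0.001, 0.001], 'effort': [0.001, -41.553, -23.416, 0.0, 0.008, -0.0], 'tcp_pos': [227.974, -527.7, 403.872], 'tool_rot': [-3.14, -0.0, 0.408], 'wrist_force': [-0.318, 1.169, 0.823], 'torque': [-0.001, -0.008, 0.03], 'finger_gap': 85.35}
scene 46.18356657651994 308.51351367923826 202.3336488062892 [[0.811, 0.477, -0.338, 865.912], [0.584, -0.645, 0.492, -452.127], [0.016, -0.597, -0.802, 811.662], [0.0, 0.0, 0.0, 1.0]]
cap_left 0.42 [161.0, 283.1] 131
cap_right 0.71 [177.9, 265.6] 139
cap_right 0.61 [146.2, 308.8] 843
cap_right 0.41 [227.6, 243.3] 337
steriliser 0.68 [189.5, 301.4] 5964
hatch_mid 0.84 [182.3, 301.5] 1358
top 44.29781895282073 320.72066855639514 197.91684022564522 [[-0.009, -0.996, 0.088, 454.833], [-1.0, 0.011, 0.025, -11.348], [-0.026, -0.088, -0.996, 1063.438], [0.0, 0.0, 0.0, 1.0]]
cap_right 0.18 [244.4, 295.8] 122
steriliser 0.74 [250.8, 251.1] 977
steriliser 0.68 [212.5, 308.9] 5523
hatch_mid 0.97 [208.7, 312.6] 1767
hatch_mid 0.74 [223.5, 210.1] 287
```

View pics/scene0.png

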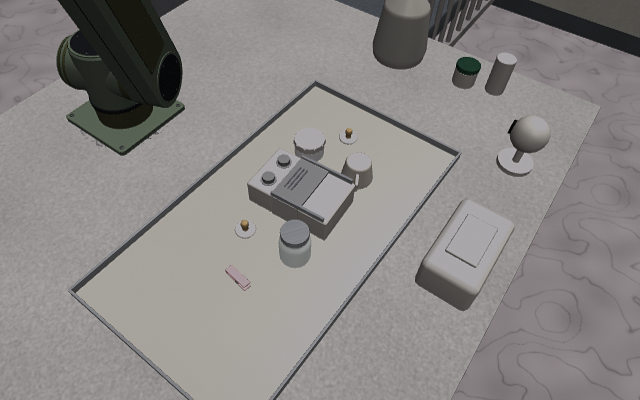

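View pics/top0.png

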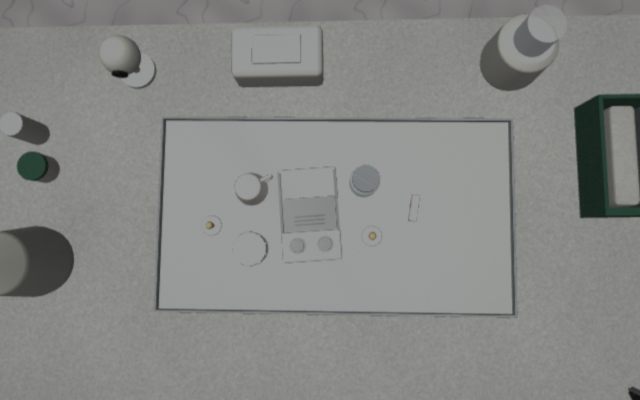

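The scene view shows the steriliser, with the left key near (283,161) and the right key near (267,178). In the top view they are near (297,245) and (325,243). The twist box stands to the left and a pacifier to the right, both lower than the deck.

```bash
cat > h.py <<'E'
import numpy as np,cv2
def ray(d,row,col,fish=False):
    f=200/np.tan(np.radians(d["vertical_fov"])/2)
    v=np.array([col-d["cx"],row-d["cy"]])
    if fish:
        rr=np.hypot(*v);t=rr/f
        c=np.array([*(v/max(rr,1e-9)*np.sin(t)),np.cos(t)])
    else: c=np.array([*(v/f),1.]);c/=np.linalg.norm(c)
    M=np.array(d["cam_to_world"]);return M[:3,3],M[:3,:3]@c
def onz(d,row,col,z,fish=False):
    o,v=ray(d,row,col,fish);return o+v*(z-o[2])/v[2]
def tri(rs):
    A=0;b=0
    for o,v in rs:
        P=np.eye(3)-np.outer(v,v);A=A+P;b=b+P@o
    return np.linalg.solve(A,b)
def crop(d,r0,r1,c0,c1,s,name):
    cv2.imwrite(name,cv2.resize(d["frame"][r0:r1,c0:c1,::-1],None,fx=s,fy=s,interpolation=cv2.INTER_CUBIC))
E
python3 - <<'E'
from cell import r
from h import *
a=r.read_camera("scene");b=r.read_camera("top")
crop(a,130,240,240,370,6,"pics/sc.png");crop(b,160,270,230,360,6,"pics/tc.png")
for n,p,q in[("L",(161,283.1),(245.5,297.5)),("R",(177.9,267.6),(243.5,325.3))]:
    print(n,tri([ray(a,*p),ray(b,*q)]),onz(a,*p,78),onz(b,*q,78))
E
```

```text
L [446.37812046  60.70078237  68.10770232] [451.24242462  53.17664983  78.        ] [447.20604836  60.66176222  78.        ]
R [449.87155138   4.42515669  69.34473826] [453.92808951  -1.64965434  78.        ] [450.71660084   5.0361448   78.        ]
```

View pics/sc.png

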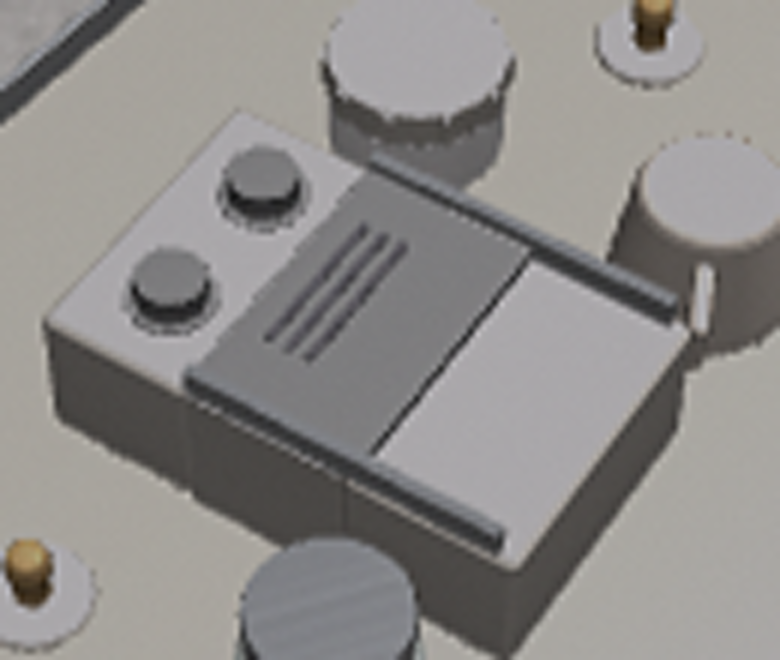

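View pics/tc.png

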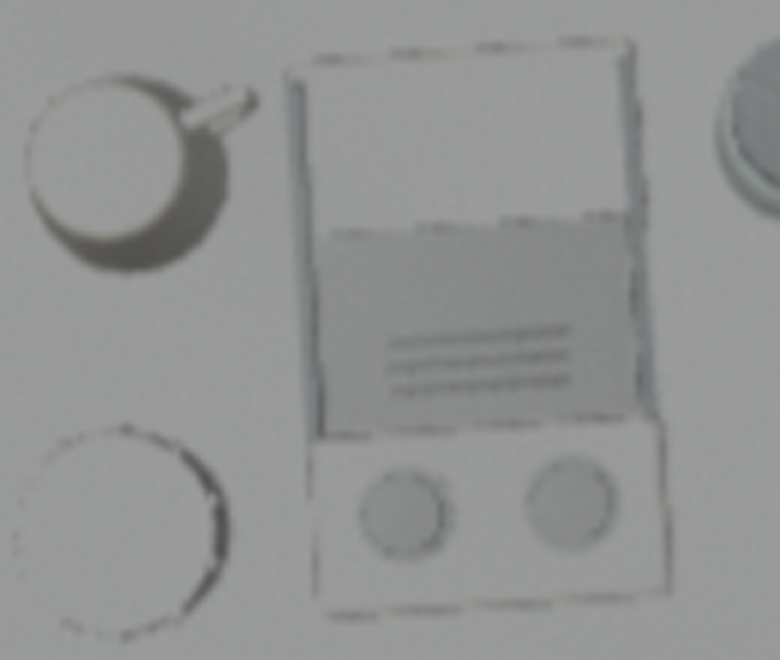

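>>> {"fn": "drive_tool", "kwargs": {"plan": "0.1 0.25 0 0 0 -0.03; 0.2 0.5 0 0 0 -0.06; 0.28 0.7 0 0 0 -0.09; 0.36 0.9 0 0 0 -0.11; 0.36 0.9 0 0 0 -0.11", "jaw": -0.02, "squeeze": 60}}

```text
time_s: 1.23
tcp_pos: [344.4, -235.9, 405.0]
tool_rot: [3.141, -0.001, 0.061]
wrist_force: [0.6, -0.0, 1.0]
finger_gap: 42.0
```

>>> {"fn": "drive_tool", "kwargs": {"plan": "0 0 0 0 0 0; 0.03 0.07 -0.03 0 0 0; 0.06 0.21 -0.06 0 0 0; 0.06 0.21 -0.06 0 0 0; 0.06 0.21 -0.06 0 0 0"}}

```text
time_s: 1.85
tcp_pos: [374.3, -133.2, 374.9]
tool_rot: [3.141, -0.0, 0.063]
wrist_force: [-0.2, 0.9, -0.5]
finger_gap: 42.0
```

Run:
```python
from cell import r
from h import *
s=r.observe();print({k:np.round(s[k],3).tolist() for k in["time_s","tcp_pos","tool_rot","wrist_force","finger_gap","joint_positions"]})
a=r.read_camera("wrist");cv2.imwrite("pics/w1.png",a["frame"][:,:,::-1]);print(a["vertical_fov"],a["cx"],a["cy"],np.round(a["cam_to_world"],3).tolist())
for q in["cap_left","cap_right","hatch_mid"]:
    for o in r.cut_out(a,q)[:3]:print(q,round(o["p"],2),o["centre"],o["pixels"].sum(),onz(a,*o["centre"],78,True))
```

```text
{'time_s': 1.85, 'tcp_pos': [374.274, -133.17, 374.885], 'tool_rot': [3.141, -0.0, 0.063], 'wrist_force': [-0.207, 0.889, -0.45], 'finger_gap': 42.033, 'joint_positions': [-0.37, 0.062, 1.979, -0.001, 1.101, 1.138]}
65.70646984690485 318.2527155282833 193.87555850596857 [[0.064, -0.964, -0.259, 440.039], [-0.998, -0.062, -0.017, -129.427], [0.001, 0.259, -0.966, 343.679], [0.0, 0.0, 0.0, 1.0]]
cap_right 0.92 [98.0, 177.9] 629 [450.47079896  -1.60088477  78.        ]
hatch_mid 0.77 [39.4, 154.6] 5958 [508.09089492  27.80209117  78.        ]
```

View pics/w1.png

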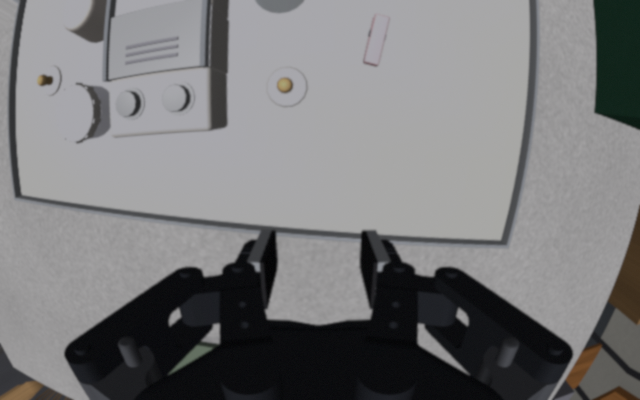

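>>> {"fn": "drive_tool", "kwargs": {"plan": "0.03 0.08 0 0 0 0; 0.06 0.17 0 0 0 0; 0.09 0.26 0 0 0 0; 0.11 0.33 0 0 0 0; 0.11 0.33 0 0 0 0", "jaw": 0.08}}

```text
time_s: 2.68
tcp_pos: [429.9, 33.0, 374.9]
tool_rot: [3.142, -0.001, 0.064]
wrist_force: [0.6, -0.2, 0.6]
finger_gap: 46.0
```

```bash
cat > m.py <<'E'
from cell import r
from h import *
import sys
s=r.observe();print({k:np.round(s[k],3).tolist() for k in["time_s","tcp_pos","tool_rot","wrist_force","finger_gap","joint_positions"]})
a=r.read_camera("wrist");cv2.imwrite(sys.argv[1],a["frame"][:,:,::-1]);print(a["vertical_fov"],a["cx"],a["cy"],np.round(a["cam_to_world"],3).tolist())
np.save(sys.argv[1]+".npy",a,allow_pickle=True)
for q in["cap_left","cap_right","hatch_mid"]:
    for o in r.cut_out(a,q)[:3]:print(q,round(o["p"],2),o["centre"],o["pixels"].sum(),onz(a,*o["centre"],78,True))
E
python3 m.py pics/w2.png
```

```text
{'time_s': 2.675, 'tcp_pos': [429.945, 32.987, 374.885], 'tool_rot': [3.142, -0.001, 0.064], 'wrist_force': [0.557, -0.156, 0.557], 'finger_gap': 46.036, 'joint_positions': [0.05, 0.117, 1.916, -0.0, 1.108, 1.557]}
65.70646984690485 318.2527155282833 193.87555850596857 [[0.065, -0.964, -0.258, 495.72], [-0.998, -0.063, -0.017, 36.812], [-0.0, 0.259, -0.966, 343.716], [0.0, 0.0, 0.0, 1.0]]
cap_left 0.56 [168.2, 289.2] 685 [446.2420325   59.08548469  78.        ]
cap_right 0.67 [167.5, 352.2] 680 [450.47264936   4.20580863  78.        ]
cap_right 0.26 [97.6, 317.9] 9532 [508.77362335  38.03503053  78.        ]
hatch_mid 0.87 [95.6, 317.0] 9397 [510.44157895  38.90580009  78.        ]
hatch_mid 0.74 [165.6, 292.8] 667 [448.73495791  56.04379583  78.        ]
```

View pics/w2.png

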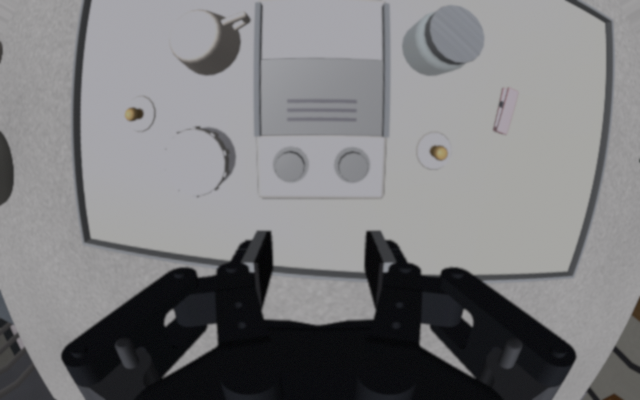

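Caps show near (290,165) and (352,165), level in the image, so the yaw fits. I'll refine the centres and triangulate with the first wrist view and the top view.

Run:
```python
from h import *
a=np.load("pics/w2.png.npy",allow_pickle=True).item();b=np.load("pics/w1.png.npy",allow_pickle=True).item() if 0 else None
crop(a,120,260,220,420,4,"pics/w2c.png")
w1=cv2.imread("pics/w1.png");cv2.imwrite("pics/w1c.png",cv2.resize(w1[70:130,100:210],None,fx=7,fy=7,interpolation=cv2.INTER_CUBIC))
```

```text
(no output)
```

View pics/w2c.png

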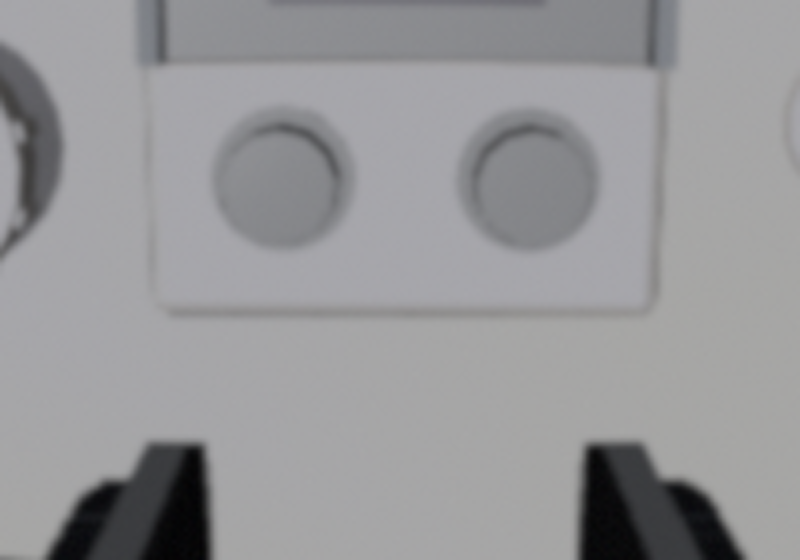

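View pics/w1c.png

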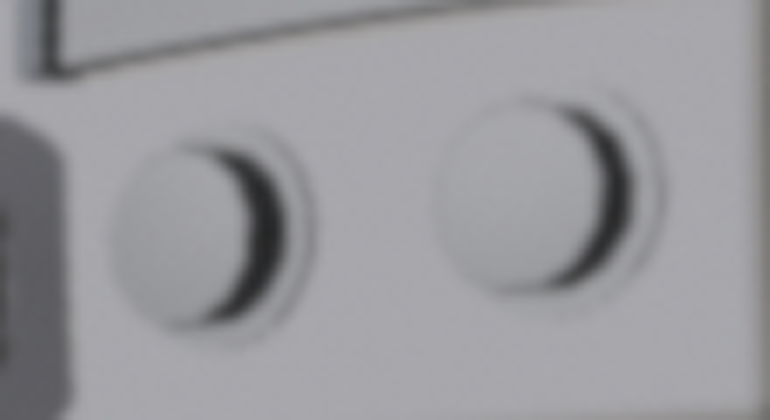

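Run:
```python
from h import *
from scipy.spatial.transform import Rotation
a=np.load("pics/w2.png.npy",allow_pickle=True).item()
b=dict(a);b["cam_to_world"]=[[0.064,-0.964,-0.259,440.039],[-0.998,-0.062,-0.017,-129.427],[0.001,0.259,-0.966,343.679],[0,0,0,1]]
from cell import r
t=r.read_camera("top");s=r.read_camera("scene")
P=[]
for p,q,u,v in[((167,289.5),(103.9,126),(245.5,297.3),(158.7,283.7)),((166.75,353.75),(98.3,174),(243.7,325.2),(176.2,268.3))]:
    x=tri([ray(a,*p,True),ray(b,*q,True)]);print(x,onz(a,*p,78,True),onz(b,*q,78,True),onz(t,*u,78),onz(s,*v,78),tri([ray(t,*u),ray(s,*v)]));P.append(onz(a,*p,78,True))
d=P[0]-P[1];print((P[0]+P[1])/2,np.linalg.norm(d),np.arctan2(-d[0],d[1]))
```

```text
[446.88581245  59.60679915  74.44624209] [447.32225643  58.87165717  78.        ] [447.00312577  57.54483132  78.        ] [447.20940094  61.0622651   78.        ] [448.33201551  59.00670184  78.        ] [446.98769774  61.07905461  75.29692699]
[450.60188979   3.10822813  75.93816613] [451.2344158    2.90228549  78.        ] [450.23312223   2.54607116  78.        ] [450.32057617   5.2396178   78.        ] [452.26585426   2.68661248  78.        ] [450.18934005   5.1997494   74.11701455]
[449.27833611  30.88697133  78.        ] 56.105931567131016 0.06978471567940848
```

>>> {"fn": "drive_tool", "kwargs": {"plan": "0.039 -0.004 -0.05 0 0 0.001; 0.039 -0.004 -0.12 0 0 0.001; 0.039 -0.004 -0.18 0 0 0.001; 0.039 -0.004 -0.21 0 0 0.001; 0.039 -0.004 -0.21 0 0 0.001", "jaw": 0.14}}

```text
time_s: 3.6
tcp_pos: [448.2, 29.6, 268.9]
tool_rot: [3.142, 0.003, 0.064]
wrist_force: [-0.5, 0.3, -0.1]
finger_gap: 49.0
```

```bash
python3 m.py pics/w3.png
python3 - <<'E'
from cell import r
from h import *
a=r.read_camera("scene");crop(a,100,220,200,360,5,"pics/s3.png")
E
```

```text
{'time_s': 3.6, 'tcp_pos': [448.193, 29.621, 268.891], 'tool_rot': [3.142, 0.003, 0.064], 'wrist_force': [-0.451, 0.251, -0.124], 'finger_gap': 48.963, 'joint_positions': [0.04, 0.267, 2.036, -0.0, 0.842, 1.547]}
65.70646984690485 318.2527155282833 193.87555850596857 [[0.065, -0.963, -0.261, 513.871], [-0.998, -0.063, -0.017, 33.436], [-0.0, 0.262, -0.965, 237.514], [0.0, 0.0, 0.0, 1.0]]
cap_left 0.92 [219.5, 272.4] 1270 [454.41230196  54.93425361  78.        ]
cap_left 0.35 [133.0, 558.1] 1187 [ 521.1182849  -120.39305633   78.        ]
cap_left 0.22 [202.6, 148.3] 7399 [458.6136902  132.05849444  78.        ]
cap_right 0.81 [223.4, 361.4] 1364 [455.33370043   5.73678269  78.        ]
hatch_mid 0.59 [118.6, 312.0] 24277 [510.16970615  36.43081201  78.        ]
hatch_mid 0.36 [224.0, 358.2] 1453 [454.87964917   7.48759886  78.        ]
```

View pics/w3.png

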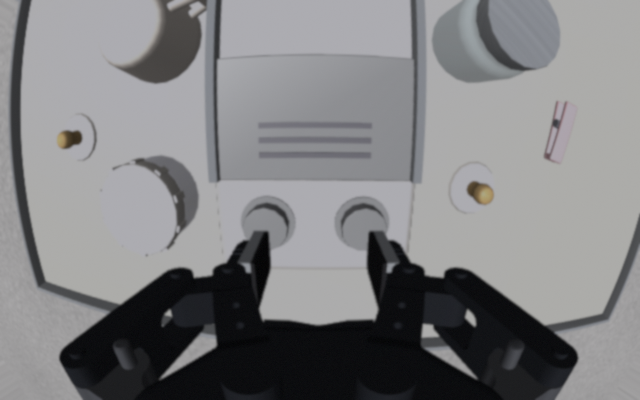

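View pics/s3.png

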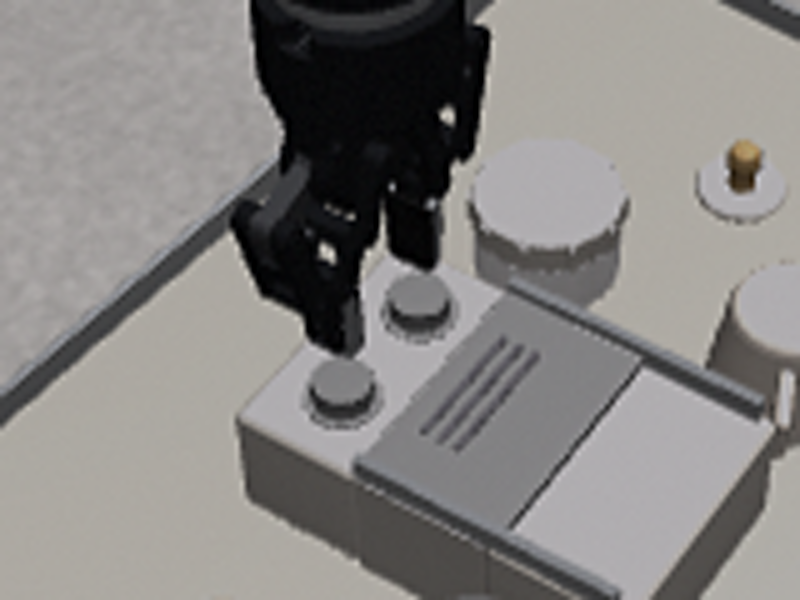

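Run:
```python
from cell import r
from h import *
print(r.observe()["tcp_pos"])
a=r.read_camera("wrist");crop(a,180,280,210,420,3.8,"pics/w3c.png");print(r.observe()["tcp_pos"],r.observe()["joint_velocities"])
for p in[(226,265),(226,363),(225,265),(225,363)]:print(onz(a,*p,77,True))
```

```text
[448.90066948  30.14604473 270.61283807]
[448.82719321  30.19715616 270.54487073] [ 0.00296792  0.00154323  0.0036556   0.00032907 -0.00179458 -0.00022909]
[450.72856961  60.07314174  77.        ]
[454.44755203   4.76681225  77.        ]
[451.33620642  60.07928547  77.        ]
[455.04913061   4.83501641  77.        ]
```

View pics/w3c.png

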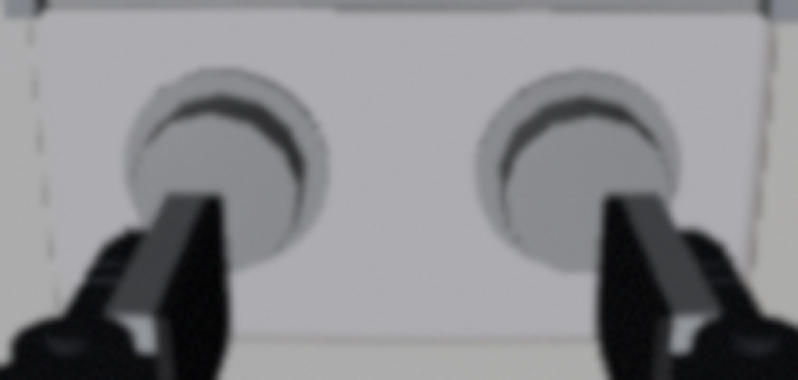

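>>> {"fn": "drive_tool", "kwargs": {"plan": "0.002 0.0025 -0.01 0 0 0; 0.002 0.0025 -0.02 0 0 0; 0.002 0.0025 -0.026 0 0 0; 0.002 0.0025 -0.026 0 0 0"}}

```text
time_s: 4.4
tcp_pos: [449.5, 31.6, 256.4]
tool_rot: [3.142, 0.001, 0.065]
wrist_force: [-0.1, 0.5, 0.3]
finger_gap: 48.5
```

Run:
```python
from cell import r
from h import *
a=r.read_camera("scene");crop(a,120,200,230,330,7,"pics/s4.png")
s=r.observe();print(s["time_s"],s["tcp_pos"],s["wrist_force"],s["torque"],s["tool_rot"])
a=r.read_camera("wrist");crop(a,180,280,210,420,3.8,"pics/w4c.png")
```

```text
4.45 [449.58758334  31.55952863 256.56320661] [ 0.12305666  0.63048085 -0.33405253] [-0.02129642 -0.01386027  0.00112804] [3.14148817e+00 4.02909581e-04 6.54124658e-02]
```

View pics/s4.png

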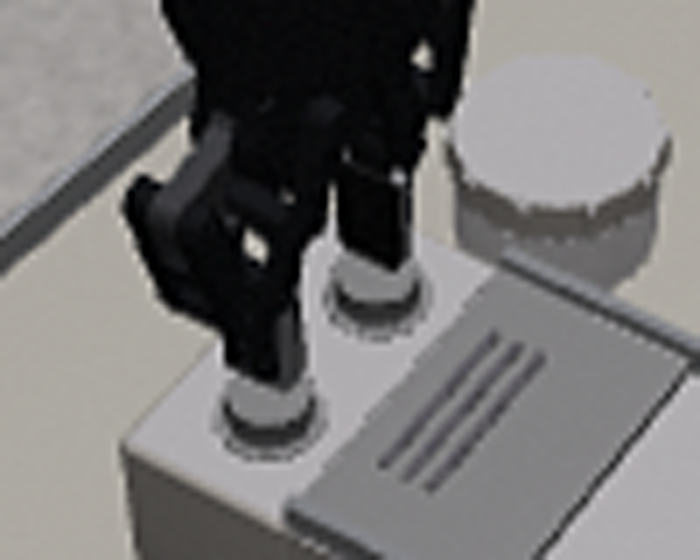

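View pics/w4c.png

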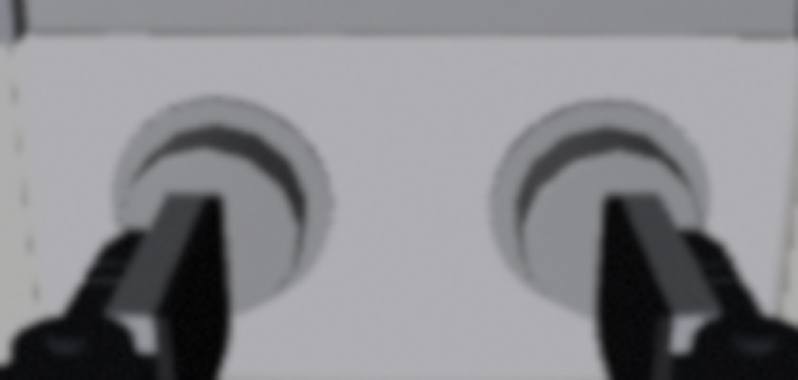

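>>> {"fn": "drive_tool", "kwargs": {"plan": "0 0 -0.003 0 0 0; 0 0 -0.006 0 0 0; 0 0 -0.01 0 0 0; 0 0 -0.01 0 0 0"}}

```text
time_s: 5.0
tcp_pos: [449.5, 31.5, 251.6]
tool_rot: [3.142, 0.0, 0.065]
wrist_force: [-0.1, 0.6, -1.2]
finger_gap: 48.6
```

>>> {"fn": "drive_tool", "kwargs": {"plan": "0 0 -0.003 0 0 0; 0 0 -0.006 0 0 0; 0 0 -0.006 0 0 0"}}

```text
time_s: 5.38
tcp_pos: [449.6, 31.5, 248.7]
tool_rot: [3.141, 0.0, 0.065]
wrist_force: [0.5, 0.2, 0.2]
finger_gap: 48.4
```

>>> {"fn": "drive_tool", "kwargs": {"plan": "0 0 -0.003 0 0 0; 0 0 -0.006 0 0 0; 0 0 -0.006 0 0 0"}}

```text
time_s: 5.75
tcp_pos: [449.6, 31.6, 246.2]
tool_rot: [3.141, -0.0, 0.065]
wrist_force: [-1.7, -0.3, 4.9]
finger_gap: 48.5
```

Run:
```python
from cell import r
from h import *
a=r.read_camera("scene");crop(a,120,200,230,330,7,"pics/s5.png")
s=r.observe();print(s["time_s"],s["tcp_pos"],s["wrist_force"],s["torque"],s["tool_rot"])
a=r.read_camera("wrist");crop(a,180,280,210,420,3.8,"pics/w5c.png")
```

```text
5.8 [449.59453933  31.55325155 246.18281632] [-1.28311291 -0.58700521  6.17485269] [-0.00256991  0.22826547 -0.02793911] [ 3.14150018e+00 -2.65378979e-04  6.53811297e-02]
```

View pics/s5.png

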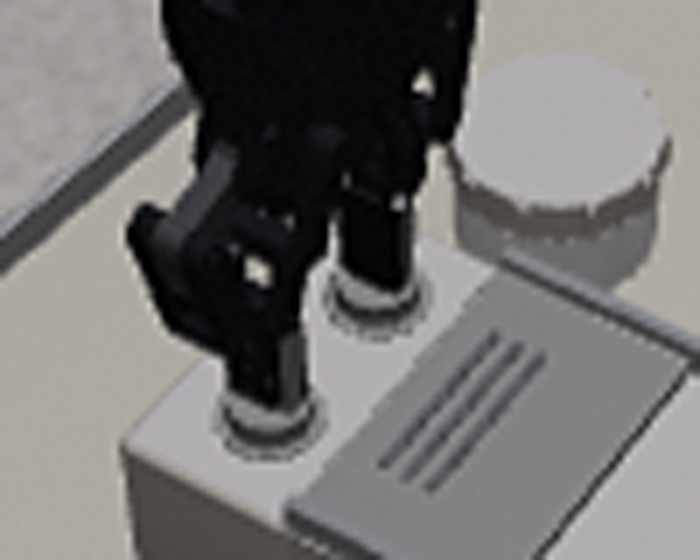

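View pics/w5c.png

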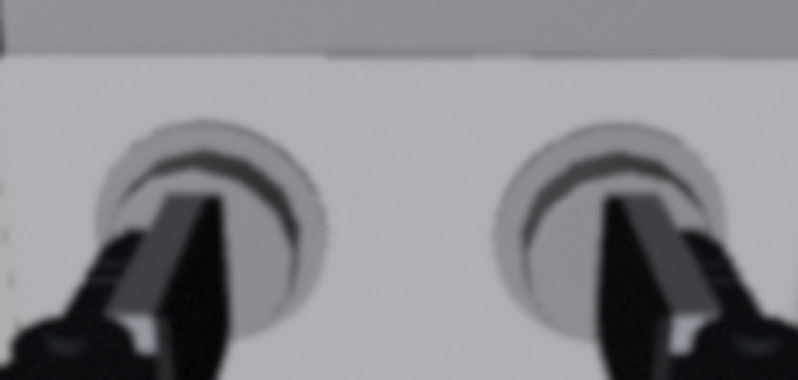

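Both fingertips sit on their caps with balanced contact (about 5–6 N in total), so I'll press down.

>>> {"fn": "drive_tool", "kwargs": {"plan": "0 0 -0.006 0 0 0; 0 0 -0.012 0 0 0; 0 0 -0.014 0 0 0"}}

```text
time_s: 6.22
tcp_pos: [449.6, 31.6, 240.4]
tool_rot: [3.141, -0.0, 0.065]
wrist_force: [-5.9, -0.2, 24.3]
finger_gap: 48.7
```

>>> {"fn": "drive_tool", "kwargs": {"plan": "0 0 -0.001 0 0 0; 0 0 -0.002 0 0 0"}}

```text
time_s: 6.48
tcp_pos: [449.6, 31.6, 240.4]
tool_rot: [3.141, -0.001, 0.065]
wrist_force: [-7.6, -0.6, 29.8]
finger_gap: 48.4
```

```bash
cat > k.py <<'E'
from cell import r
from h import *
import sys
a=r.read_camera("scene");crop(a,120,210,230,350,6,f"pics/s{sys.argv[1]}.png")
s=r.observe();print(s["time_s"],s["tcp_pos"],s["wrist_force"],s["torque"],s["tool_rot"])
a=r.read_camera("wrist");cv2.imwrite(f"pics/w{sys.argv[1]}.png",a["frame"][:,:,::-1])
E
python3 k.py 6
```

```text
6.525 [449.53271209  31.55519822 240.42799324] [-6.96966674 -0.64582844 26.56639531] [-0.07864415  1.15472033 -0.01562691] [ 3.14145940e+00 -1.06026842e-03  6.53995560e-02]
```

View pics/s6.png

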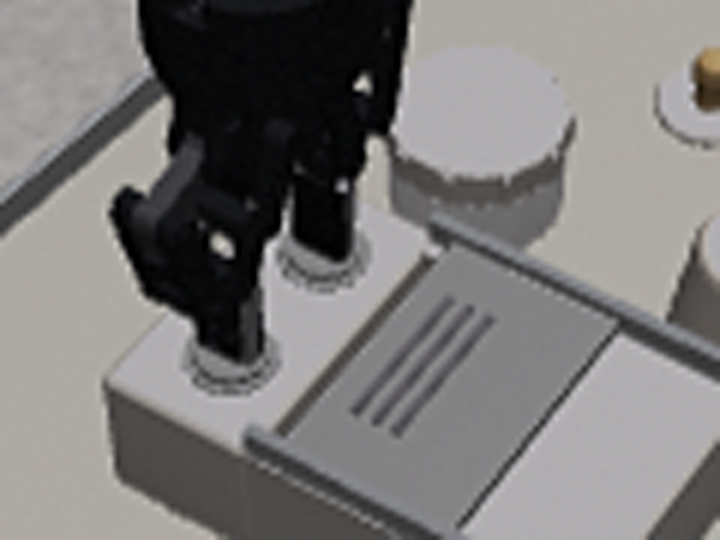

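View pics/w6.png

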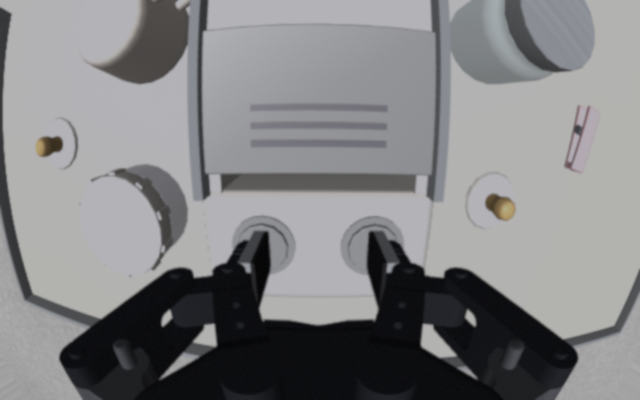

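Both caps are down on their stops: z stays at 240.4 while the force rises. The hatch is sliding, with an opening visible at rows 175–192. Hold.

>>> {"fn": "drive_tool", "kwargs": {"plan": "0 0 0 0 0 0; 0 0 0 0 0 0; 0 0 0 0 0 0; 0 0 0 0 0 0; 0 0 0 0 0 0"}}

```text
time_s: 7.2
tcp_pos: [449.5, 31.6, 240.4]
tool_rot: [3.141, -0.001, 0.065]
wrist_force: [-7.0, -0.1, 26.5]
finger_gap: 48.9
```

>>> {"fn": "drive_tool", "kwargs": {"plan": "0 0 0 0 0 0; 0 0 0 0 0 0; 0 0 0 0 0 0; 0 0 0 0 0 0; 0 0 0 0 0 0"}}

```text
time_s: 7.82
tcp_pos: [449.5, 31.6, 240.4]
tool_rot: [3.141, -0.001, 0.065]
wrist_force: [-7.1, -0.8, 25.7]
finger_gap: 48.6
```

>>> {"fn": "drive_tool", "kwargs": {"plan": "0 0 0 0 0 0; 0 0 0 0 0 0; 0 0 0 0 0 0; 0 0 0 0 0 0; 0 0 0 0 0 0"}}

```text
time_s: 8.45
tcp_pos: [449.5, 31.6, 240.4]
tool_rot: [3.141, -0.001, 0.065]
wrist_force: [-6.7, -0.1, 25.6]
finger_gap: 48.7
```

>>> {"fn": "drive_tool", "kwargs": {"plan": "0 0 0 0 0 0; 0 0 0 0 0 0; 0 0 0 0 0 0; 0 0 0 0 0 0; 0 0 0 0 0 0"}}

```text
time_s: 9.07
tcp_pos: [449.5, 31.6, 240.4]
tool_rot: [3.141, -0.001, 0.065]
wrist_force: [-6.4, 0.1, 26.6]
finger_gap: 48.6
```

```bash
python3 k.py 7
```

```text
9.125 [449.51631189  31.55900661 240.41632046] [-7.67971797 -0.69676808 26.05947974] [-0.05843451  1.24442625 -0.04151135] [ 3.14147023e+00 -1.26153545e-03  6.53839770e-02]
```

>>> {"fn": "drive_tool", "kwargs": {"plan": "0 0 0 0 0 0; 0 0 0 0 0 0; 0 0 0 0 0 0; 0 0 0 0 0 0; 0 0 0 0 0 0"}}

```text
time_s: 9.8
tcp_pos: [449.5, 31.5, 240.4]
tool_rot: [3.141, -0.001, 0.065]
wrist_force: [-7.3, -0.7, 27.1]
finger_gap: 48.6
```

```bash
python3 k.py 8
python3 - <<'E'
import cv2,numpy as np
a=cv2.imread("pics/w7.png");b=cv2.imread("pics/w8.png");print(np.abs(a.astype(int)-b)[:200].mean())
cv2.imwrite("pics/w78.png",np.hstack([a[:220,180:460],b[:220,180:460]]))
E
```

```text
9.85 [449.512273    31.56465396 240.42536142] [-7.36141305 -0.72580237 26.04626196] [-8.01814052e-03  1.18662942e+00 -5.59135663e-04] [ 3.14145880e+00 -1.28603735e-03  6.54284741e-02]
0.431859375
```

View pics/w78.png

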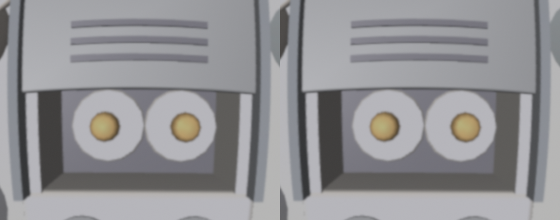

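View pics/s8.png

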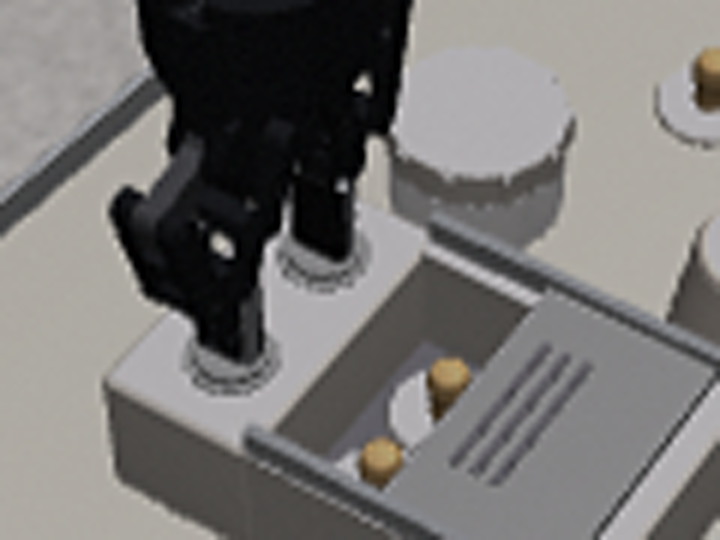

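Run:
```python
from cell import r
from h import *
a=r.read_camera("wrist")
print(onz(a,91,318,70,True))
# shut: hatch near edge at steriliser x=-35 ; cap mid at -62
c=np.array([450,31.4]);u=np.array([np.cos(.066),np.sin(.066)])
print("travel",(onz(a,91,318,70,True)[:2]-c)@u-27)
```

```text
[525.19522427  36.28070151  70.        ]
travel 48.353401001943496
```

The hatch hasn't moved for 0.7 s and its measured travel is 48 mm against a nominal 50, which is within error. Releasing straight up.

>>> {"fn": "drive_tool", "kwargs": {"plan": "0 0 0.008 0 0 0; 0 0 0.02 0 0 0; 0 0 0.05 0 0 0; 0 0 0.12 0 0 0; 0 0 0.2 0 0 0"}}

```text
time_s: 10.58
tcp_pos: [449.4, 31.5, 338.2]
tool_rot: [3.142, 0.002, 0.065]
wrist_force: [1.5, 0.4, 0.6]
finger_gap: 48.7
```

>>> {"fn": "drive_tool", "kwargs": {"plan": "-0.04 0 0.08 0 0 0; -0.08 0 0.1 0 0 0; -0.08 0 0.1 0 0 0; -0.08 0 0.1 0 0 0"}}

```text
time_s: 11.08
tcp_pos: [409.9, 31.5, 387.1]
tool_rot: [3.141, 0.0, 0.065]
wrist_force: [-0.0, -0.8, 0.4]
finger_gap: 48.3
```

```bash
python3 k.py 9
python3 - <<'E'
from cell import r
from h import *
a=r.read_camera("top");crop(a,160,270,230,360,6,"pics/t9.png")
a=r.read_camera("scene");cv2.imwrite("pics/sf9.png",a["frame"][:,:,::-1])
E
```

```text
11.125 [410.1012861   31.54636727 386.95157667] [ 0.83948102 -0.65219244 -0.60087232] [-0.01602973 -0.05921037 -0.01358832] [3.14147971e+00 1.04044764e-03 6.53012456e-02]
```

View pics/w9.png

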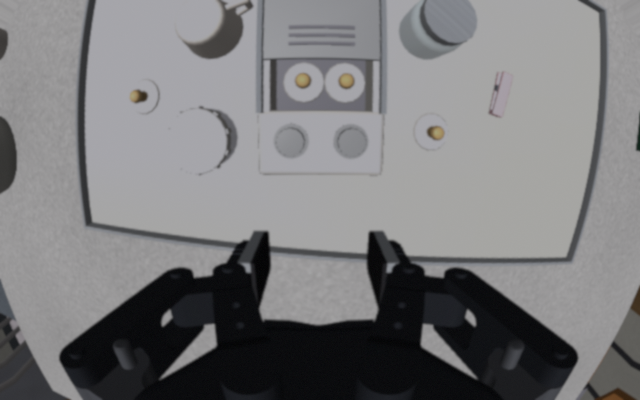

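View pics/sf9.png

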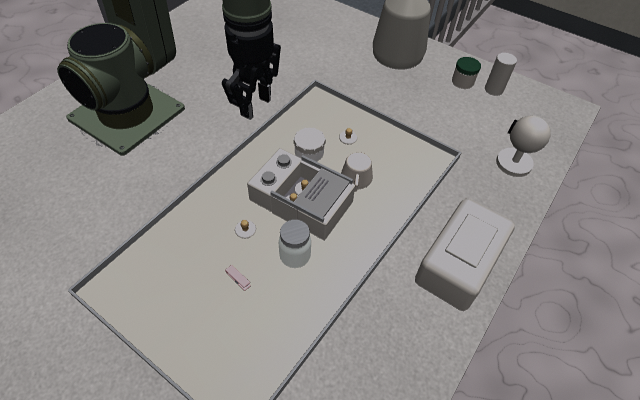

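The hatch is open, both keys are up at (290,141) and (351,141) in the wrist view, the other things stand where they were, and the arm is clear.

```bash
python3 -c "
from cell import r
print(r.job_done())"
```

```text
the job is handed in; nothing more can be done
None
```

The steriliser's hatch is open. I pressed both keys down together, one fingertip on each, and held them on their stops for about 3.6 s at about 26 N in total. The hatch slid open by itself. I then lifted straight up off the keys, backed clear and handed the job in at about 11 s.

**Hatch:** two pictures 0.7 s apart, with the keys still held, showed it standing still. I measured 48.4 mm of travel against the nominal 50 mm. That is within the camera error, but the end stop itself was not confirmed separately. It was still open in the pictures after I let go.

**Keys and tray:** after release both keys were up again. The jar, cup, twist box, pacifiers and clip looked unmoved in the last scene and wrist pictures, judged by eye rather than measured. The wrist force was back to about zero.

**Disagreements between views:** the cameras differed by 2–3 mm on where the caps were. Triangulated cap heights came out at 74–76 mm against the nominal 78 mm. I settled the final position from the close wrist view and found the contact height by feel.

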